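Tilt the camera test jig and lock it with its taper pin

ROBOT

A 6-joint arm with a two-finger parallel gripper is mounted at the origin on the work surface. World frame = base frame: x ahead of the robot, y to its left, z up, the work surface at z = 0. Lengths are in m, angles in degrees, forces in N, time in s.
With the tool pointing down it reaches from about 0.325 to 0.85 m from the base axis. Payload 15.5 kg.
Tool frame: the origin (TCP) lies midway between the tips of the shut fingers; the grasp point (between the pads) lies 19 mm behind it; y points along the fingers, x is the direction in which the jaws open and shut, and the axes are right-handed (so a half turn about y gives the same grasp; the last joint's range is limited). The gripper opens to 91 mm and grips with 3 to 60 N. Pads are 32 mm wide; open, the fingers measure 118 mm over their backs; the gripper's body (76 mm by 178 mm) begins 60 mm behind the grasp point.
Start: joints at [-73.711, 28.281, 77.091, -0, 74.628, -5.472], TCP at [0.232, -0.58, 0.214] pointing down, gripper open.
Joint ranges: [-166.48, 166.48], [-47.26, 123.95], [12.59, 153.08], [-70.14, 250.14], [6.76, 159.57], [-176.63, 176.63]. Speed limits (degrees/s): [108.29, 108.29, 147.25, 172.46, 172.46, 172.46].

INTERFACE

Orientations are given as a 3x3 rotation matrix whose columns are the frame's x, y, z axes.
In Python, from bench import ctrl gives the robot as it stands. The module is installed in compiled form; this text tells all that it offers. Calls block until the motion is done:
- ctrl.goto(position, orientation): joint-space move of the TCP to a pose.
- ctrl.move_l(position, vel=0.15, ori=None, contact_N=None): straight line of the TCP; ori=None keeps the orientation; vel is the mean speed in m/s. With contact_N (N) it stops when the force on the tool has changed by that much, and returns True; else False.
- ctrl.movej(angles): joint-space move.
- ctrl.command_gripper(opening): opening from 0.0 (shut) to 1.0 (fully open); the grip force is fixed at half the most; returns when the fingers have stopped.
- ctrl.sleep(seconds).
- ctrl.ik(position, orientation): joint angles nearest the present ones, or None.
- ctrl.read_camera(name): name is "scene" or "top"; returns the picture (384x512x3 uint8, blue, green, red); there is no depth.
- ctrl.camera_params(name): a dict with "fx", "fy", "cx", "cy" (pixels), "pose" (4x4, takes a point from camera to world coordinates). Camera axes: x right, y up, looking along -z (the intrinsics and any distortion apply to the point x, -y, -z); pixel columns grow to the right and rows downward; lengths in m; the calibration is good to about 2 mm. A picture is of the moment at which its call begins. camera_params takes no time and is no camera call.
A pose or a line that the arm cannot do raises ctrl.MotionError and nothing moves.
- ctrl.sign_off(): hands the job in, once; it reports no verdict.
Readings, each from a call of its own:
- ctrl.current_t(): time.
- ctrl.current_q(): joint angles.
- ctrl.current_dq(): joint speeds.
- ctrl.current_effort(): joint torques, N m.
- ctrl.current_tool_pos(): TCP position.
- ctrl.current_eef_rot(): TCP orientation.
- ctrl.current_contact_force(): force on the tool from outside, world axes, zero at the start.
- ctrl.current_wrist_torque(): the same for the moment, N m.
- ctrl.current_grip_width(): opening from 0.0 (shut) to 1.0 (fully open).
Only numpy, scipy, OpenCV 4.12 (cv2) and the standard library are available. Lean on these libraries where they do the work, as an engineer would, in place of code of your own. Each camera call takes 0.05 s, during which the arm holds its last target. There are 200 camera calls.

TASK

Swing the tilt jig by hand until the camera in it points 30 degrees nose-down, which is the middle of the three slots in its index disc, and lock it there: take the loose taper pin from its parking block, put it down through the guide above the disc and push it fully home, collar on the guide. Leave the other things on the bench where they are.

Things in the scene. Friction and masses are not known exactly. Their poses are not given: they have to be found in the camera images.
- jig: Fixed aluminium tilt jig. Base plate 200 (jig x) by 300 (jig y) by 12 mm; origin at the centre of its underside, z up, x the way its camera looks when level. A cradle with a white bullet camera (165 mm long, 68 mm thick, centred) tilts about an axis along jig y between two cheeks at y = -60 and +60 mm, tops 130 mm high.
- axis (a point): Point on the tilt axis midway between the cheeks, 105 mm above the bench at jig x = y = 0; axes as the jig's. The tilt is stiff: it stays where it is left, takes about 0.4 N m to turn, and goes from 26 degrees nose-up to 64 degrees nose-down.
- disc_top (a point): Fixed point at the top of the index disc's rim, 175 mm above the bench, jig x = 0, y = +95 mm. The steel disc (radius 70, 20 mm thick) turns with the camera. Its rim has three open radial slots 30 degrees apart (camera level, 30, 60 degrees nose-down); the one in use stands upright under the guide. They taper like the pin's nose: 17 mm wide at the rim; the seated tip is 25 mm deep.
- guide_top (a point): Centre of the mouth of the guide's hole (17.4 mm wide, upright, right through, small chamfer), on top of a fixed steel block 50 (x) by 66 (y) by 45 mm, 180 to 225 mm above the bench, over the disc. Axes as the jig's. A pin left loose in the guide stands on the rim 25 mm too high and drops by its weight when a slot comes under it; the lever is then blocked.
- lever_bar (a point): Middle of a black round bar (18 mm thick, 75 mm long, along jig y) on the lever at jig y = -120 mm, 105 mm from the tilt axis; its axes turn with it. Swung over the top to jig +x it tilts the camera nose-down. Clamped on by hand: at 30 degrees nose-down it is upright only within 10 degrees, so feel for the slot. Pinch it from above, fingers closing along jig x; it turns in the fingers.
- pin: Loose steel taper pin, 121 mm long, 0.18 kg, standing in the parking block. Origin at the centre of its tip, z along the pin to the grip. Tapered nose 8 mm wide at the tip growing to 16 mm at 24 mm up, then a 16 mm round shank up to 75 mm, a collar 28 mm wide from 75 to 81 mm, and a dark round grip 20 mm wide from 81 to 121 mm.
- pin_collar (a point): Centre of the underside of the pin's collar, 75 mm above the tip. It lies on the guide's top face when the pin is fully home.
- stand: Fixed aluminium parking block 70 by 70 by 60 mm, origin at the centre of its underside, with an 18 mm wide hole 50 mm deep in its top; the pin's tip stands 10 mm above the bench.
- mug: White mug, 80 mm wide, 95 mm high, bystander; origin at the centre of its underside.
- dome_camera: White dome camera 116 mm wide, 74 mm high, bystander; origin at the centre of its underside.
- turret_camera: White turret camera 100 mm wide, 98 mm high, bystander; origin at the centre of its underside.
- spare_camera: Spare white bullet camera lying on the bench, 165 mm long, 68 mm thick, 70 mm high, bystander; origin below its middle, on the bench.
- screwdriver: Screwdriver, 190 mm long, lying on the bench, bystander.
- carton: Cardboard carton 80 by 150 by 90 mm beyond the jig, bystander; origin at the centre of its underside.

How it is judged:
By the outcome, as a careful person would: the job done as asked, in the order asked, and still so for the second after the job is handed in, with the robot touching nothing.
It also fails if it takes over 72 s, if anything falls off the work surface, if the arm or the gripper's body presses on something with over 40 N, if the wrist force passes 120 N, or if a joint passes its speed limit or range.

## Working session

There is one attempt and no reset: what is moved stays moved. The work goes in short steps, each a Python script; the robot and the scene stay as the last script left them, time stands still between calls to the robot, and variables do not carry over. Pictures are saved under pics/ and viewed, about 8 in all and at most 12, crops included, and the job is handed in when it is done.

```bash
mkdir -p pics; python3 - <<'E'
from bench import ctrl
import cv2,numpy as np
np.set_printoptions(precision=4,suppress=True)
for n in("scene","top"):
    im=ctrl.read_camera(n);cv2.imwrite(f"pics/{n}0.png",im);p=ctrl.camera_params(n);print(n,p)
    cv2.imwrite(f"pics/{n}0b.png",cv2.resize(im,(800,600),interpolation=cv2.INTER_CUBIC))
print(ctrl.current_eef_rot(),ctrl.current_t(),ctrl.current_grip_width())
E
```

```text
scene {'fx': 382.8819107727134, 'fy': 382.8819107727134, 'cx': 250.89061321118209, 'cy': 191.46927119143564, 'pose': array([[-0.3606, -0.5488,  0.7542,  1.4023],
       [ 0.9327, -0.2195,  0.2862,  0.3248],
       [ 0.0084,  0.8066,  0.591 ,  0.8251],
       [ 0.    ,  0.    ,  0.    ,  1.    ]])}
top {'fx': 424.4781874634808, 'fy': 424.4781874634808, 'cx': 254.43004061365406, 'cy': 185.21295797249374, 'pose': array([[ 0.019 ,  0.987 , -0.1596,  0.4016],
       [-0.9995,  0.0145, -0.0296, -0.0299],
       [-0.0269,  0.1601,  0.9867,  1.2781],
       [ 0.    ,  0.    ,  0.    ,  1.    ]])}
[[ 0.3707 -0.0003  0.9287]
 [-0.9287  0.001   0.3707]
 [-0.0011 -1.      0.0001]] 0.1 0.998178289405953
```

View pics/scene0b.png

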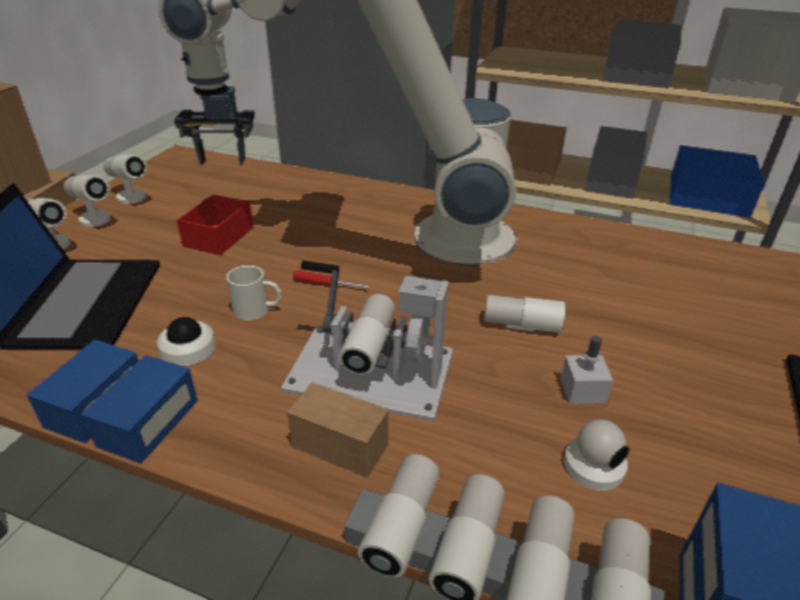

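View pics/top0b.png

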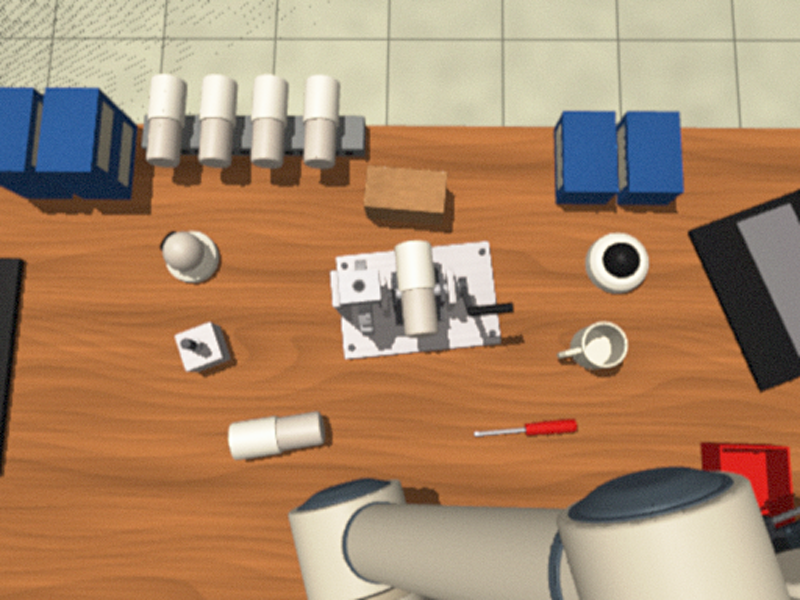

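The pictures show the jig centred near (417,300) in the top view, with bolts at its corners. The guide hole is at (358,285), the bar at (490,308), and the pin grip in its stand near (195,343). Next I'll measure at close crop.

```bash
cat > h.py <<'E'
import numpy as np,cv2
from bench import ctrl
np.set_printoptions(precision=4,suppress=True)
def ray(n,uv):
    p=ctrl.camera_params(n);T=p["pose"]
    d=T[:3,:3]@np.array([(uv[0]-p["cx"])/p["fx"],-(uv[1]-p["cy"])/p["fy"],-1]);return T[:3,3],d/np.linalg.norm(d)
def onz(n,uv,z):
    o,d=ray(n,uv);return o+d*(z-o[2])/d[2]
def tri(a,b):
    (o,d),(q,e)=ray("top",a),ray("scene",b)
    s=np.linalg.lstsq(np.c_[d,-e],q-o,rcond=None)[0];A=o+d*s[0];B=q+e*s[1];return (A+B)/2,np.linalg.norm(A-B)
def proj(n,X):
    p=ctrl.camera_params(n);T=p["pose"];c=T[:3,:3].T@(np.asarray(X)-T[:3,3])
    return np.array([p["cx"]+p["fx"]*c[0]/-c[2],p["cy"]-p["fy"]*c[1]/-c[2]])
def dark(g,uv,r=4):
    u,v=np.round(uv).astype(int);w=g[v-r:v+r+1,u-r:u+r+1].astype(float)
    k=np.clip(np.median(w)-w-25,0,None);y,x=np.mgrid[v-r:v+r+1,u-r:u+r+1];return np.array([(k*x).sum(),(k*y).sum()])/k.sum()
E
python3 - <<'E'
from h import *
t=cv2.imread("pics/top0.png");s=cv2.imread("pics/scene0.png");g=cv2.cvtColor(t,6)
k=.64
b=[dark(g,np.array(p)*k,3) for p in [(344,266),(482,251),(492,334),(352,347)]]
P=[onz("top",u,.012) for u in b]
for u,p in zip(b,P):print("bolt",u,p)
c=np.mean(P,0);print("c",c)
ux=(P[0]+P[1]-P[2]-P[3]);print("yaw x",np.degrees(np.arctan2(ux[1],ux[0])))
uy=(P[0]+P[3]-P[1]-P[2]);print("yaw y",np.degrees(np.arctan2(-uy[0],uy[1])))
h=dark(g,np.array((358,285))*k,4);print("hole",h,onz("top",h,.225))
def crop(i,x0,x1,y0,y1,f):return cv2.resize(i[y0:y1,x0:x1],None,fx=f,fy=f,interpolation=cv2.INTER_CUBIC)
A=np.zeros((600,800,3),np.uint8)
def put(c,x,y):A[y:y+c.shape[0],x:x+c.shape[1]]=c
put(crop(t,205,335,150,235,3),0,0)      #390x255
put(crop(t,105,155,200,245,6),400,0)    #300x270
put(crop(s,180,300,160,268,3),0,280)    #360x324
put(crop(s,350,400,205,265,5),400,280)  #250x300
cv2.imwrite("pics/c1.png",A)
E
```

```text
bolt [220.0362 169.7202] [0.6526 0.1138 0.012 ]
bolt [308.1301 160.7642] [ 0.6841 -0.1539  0.012 ]
bolt [314.2778 214.7778] [ 0.5198 -0.172   0.012 ]
bolt [224.6194 222.1161] [0.4934 0.0949 0.012 ]
c [ 0.5875 -0.0293  0.012 ]
yaw x 6.506615125559541
yaw y 6.17168080155221
hole [229.2457 182.5417] [0.5778 0.0653 0.225 ]Traceback (most recent call last):
  File "<stdin>", line 16, in <module>
  File "<stdin>", line 13, in put
ValueError: could not broadcast input array from shape (324,360,3) into shape (320,360,3)
```

```bash
python3 - <<'E'
from h import *
t=cv2.imread("pics/top0.png");s=cv2.imread("pics/scene0.png")
def crop(i,x0,x1,y0,y1,f):return cv2.resize(i[y0:y1,x0:x1],None,fx=f,fy=f,interpolation=cv2.INTER_CUBIC)
A=np.zeros((600,800,3),np.uint8)
def put(c,x,y):A[y:y+c.shape[0],x:x+c.shape[1]]=c
put(crop(t,205,335,150,235,3),0,0)
put(crop(t,105,155,200,245,6),400,0)
put(crop(s,180,300,160,266,3),0,280)
put(crop(s,350,400,205,265,5),400,280)
cv2.imwrite("pics/c1.png",A)
E
```

```text
(no output)
```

View pics/c1.png

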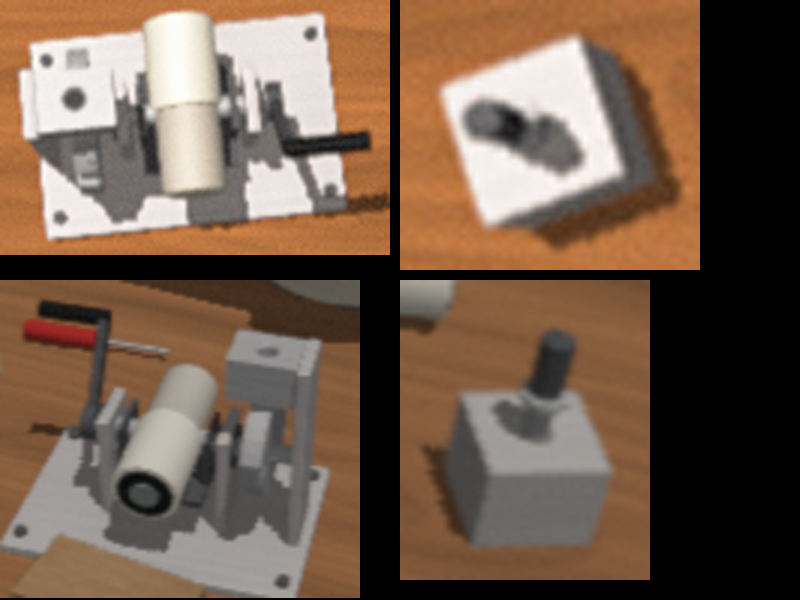

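The crops show the bar's ends clearly in both views: top (285,145)–(370,141), scene (40,308)–(108,316). The lens face is at scene (145,492). The pin stands in its block with the grip top at top-crop (480,117) and scene-crop (560,340).

```bash
cat >> h.py <<'E'
YAW=np.radians(6.3);C=np.array([.5875,-.0293,0]);
J=np.array([[np.cos(YAW),-np.sin(YAW),0],[np.sin(YAW),np.cos(YAW),0],[0,0,1]])
def jig(x,y,z):return C+J@np.array([x,y,z])
def onplane(n,uv,y):  # ray onto jig plane y -> jig x,z rel. axis
    o,d=ray(n,uv);o=J.T@(o-C);d=J.T@d;p=o+d*(y-o[1])/d[1];return p-[0,0,.105]
E
python3 - <<'E'
from h import *
for n,u,y in(("scene",(228.3,230.7),0),("scene",(204.7,170.7),-.12),("top",(314.2,197.7),-.12)):
    p=onplane(n,u,y);print(n,p,np.hypot(p[0],p[2]),np.degrees(np.arctan2(p[0],p[2])))
m,e=tri((314.2,197.7),(204.7,170.7));print("bar",m,e,J.T@(m-C))
a=(118.3,219.5);b=(382,217)
print("pin top",tri(a,b),onz("top",a,.131),onz("scene",b,.131))
k=[onz("top",(105+(x-400)/6,200+y/6),.06) for x,y in((441,90),(580,37),(624,180),(487,228))]
print("stand",np.mean(k,0),*k)
# pin grip dark centroid top
E
```

```text
scene [ 0.083   0.     -0.0095] 0.0835235434070024 96.54538251593316
scene [-0.0652 -0.12    0.0785] 0.10205625769103838 -39.70951528063756
top [-0.0511 -0.12    0.065 ] 0.08266146231270836 -38.14370656734596
bar [ 0.5467 -0.1509  0.1914] 0.001989922046598122 [-0.0539 -0.1163  0.1914]
pin top (array([0.4872, 0.3762, 0.1264]), np.float64(0.0012484605165234285)) [0.4869 0.3739 0.131 ] [0.4929 0.3765 0.131 ]
stand [0.4848 0.3725 0.06  ] [0.505  0.4188 0.06  ] [0.5318 0.3527 0.06  ] [0.4632 0.327  0.06  ] [0.4392 0.3917 0.06  ]
```

```bash
cat >> h.py <<'E'
def down(ang,s=1):  # tool down, x axis at ang deg
    a=np.radians(ang);x=np.array([np.cos(a),np.sin(a),0]);y=np.array([0,0,-1.]);return np.c_[x,y,np.cross(x,y)]
def st(l=""):print(l,"t",round(ctrl.current_t(),2),"p",ctrl.current_tool_pos(),"F",ctrl.current_contact_force(),"w",round(ctrl.current_grip_width()*91,1))
def bar(deg,dz=-.019):
    a=np.radians(deg);return jig(.105*np.sin(a),-.12,.105+.105*np.cos(a)+dz)
E
python3 - <<'E'
from h import *
p=bar(-35);q0=ctrl.current_q();print(q0)
best=None
for a in(6.3,186.3):
    q=ctrl.ik(p+[0,0,.1],down(a));print(a,q)
    if q is not None and (best is None or np.abs(np.array(q)-q0).max()<best[0]):best=(np.abs(np.array(q)-q0).max(),a)
a=best[1];print("use",a)
ctrl.goto(p+[0,0,.1],down(a));st("above")
print(ctrl.move_l(p,vel=.12,contact_N=8));st("at bar")
ctrl.command_gripper(0.0);st("pinched")
print("jig",J.T@(ctrl.current_tool_pos()-C))
for n in("scene","top"):cv2.imwrite(f"pics/{n}1.png",ctrl.read_camera(n))
s=cv2.imread("pics/scene1.png")[140:265,160:300];t=cv2.imread("pics/top1.png")[140:240,200:345]
A=np.zeros((600,800,3),np.uint8);s=cv2.resize(s,None,fx=2.8,fy=2.8,interpolation=2);t=cv2.resize(t,None,fx=2.7,fy=2.7,interpolation=2)
A[:s.shape[0],:s.shape[1]]=s;A[:t.shape[0],400:400+t.shape[1]]=t;cv2.imwrite("pics/c2.png",A[:360])
E
```

```text
[-73.7102  28.3113  77.1224  -0.      74.6277  -5.4696]
6.3 [-22.0916  20.2112  81.2578  -0.      78.531  -28.3916]
186.3 [-22.0916  20.2112  81.2578  -0.      78.531  151.6084]
use 6.3
above t 2.02 p [ 0.5406 -0.156   0.2719] F [-0.8709  0.0179 -1.002 ] w 90.8
False
at bar t 3.0 p [ 0.5412 -0.1554  0.1726] F [ 0.3808 -0.1419  0.2814] w 91.2
pinched t 4.12 p [ 0.5419 -0.1552  0.172 ] F [ 7.8832  0.0741 -5.3564] w 17.6
jig [-0.0591 -0.1202  0.172 ]
```

View pics/c2.png

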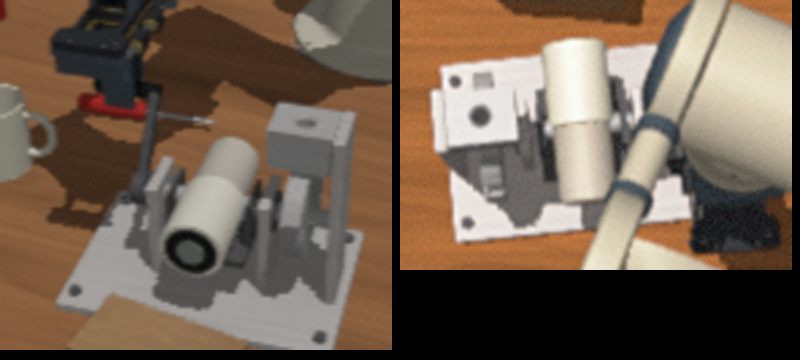

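Bar pinched (17.6 mm wide). The lens centre is at about (192,250) in the scene crop. I'll swing along the arc and re-measure the camera's angle.

```bash
cat >> h.py <<'E'
def lens(img,guess):
    g=cv2.cvtColor(img,6);m=(g<75).astype(np.uint8);n,L,S,Q=cv2.connectedComponentsWithStats(m)
    u,v=np.round(guess).astype(int);w=np.zeros_like(m);cv2.circle(w,(u,v),11,1,-1)
    c,_=cv2.findContours(m*w,0,1);c=max(c,key=cv2.contourArea);return cv2.fitEllipse(cv2.convexHull(c))
def cam(n,uv):
    p=onplane(n,uv,0);return np.degrees(np.arctan2(-p[2],p[0])),np.hypot(p[0],p[2])
def swing(a,b,step=2.5,vel=.06):
    n=max(1,int(np.ceil(abs(b-a)/step)))
    for d in np.linspace(a,b,n+1)[1:]:ctrl.move_l(bar(d),vel=vel)
E
python3 - <<'E'
from h import *
for k in(0,1):
    e=lens(cv2.imread(f"pics/scene{k}.png"),(228.5,230));print(e,cam("scene",e[0]))
swing(-34.3,-10,4,.08);st("swung")
s=ctrl.read_camera("scene");cv2.imwrite("pics/scene2.png",s)
x=jig(.0825*np.cos(np.radians(30)),0,.105-.0825*.5);g=proj("scene",x);print("pred",g)
e=lens(s,g);print(e,cam("scene",e[0]))
s=cv2.resize(s[130:265,150:300],None,fx=4,fy=4,interpolation=2);cv2.imwrite("pics/c3.png",s)
E
```

```text
((227.61383056640625, 230.94378662109375), (13.705707550048828, 19.24659538269043), 112.28907775878906) (np.float64(3.3535421647246677), np.float64(0.08913148204181343))
((227.5759735107422, 229.43411254882812), (14.190505981445312, 19.156288146972656), 117.81892395019531) (np.float64(-0.20705879105907216), np.float64(0.08882707633039161))
swung t 5.97 p [ 0.5824 -0.1506  0.1902] F [-5.0848 -0.0364 10.5316] w 17.4
pred [229.7912 236.281 ]
((228.600341796875, 237.3365478515625), (7.940797805786133, 19.569644927978516), 104.49767303466797) (np.float64(23.32563073716768), np.float64(0.08973925571801061))
```

View pics/c3.png

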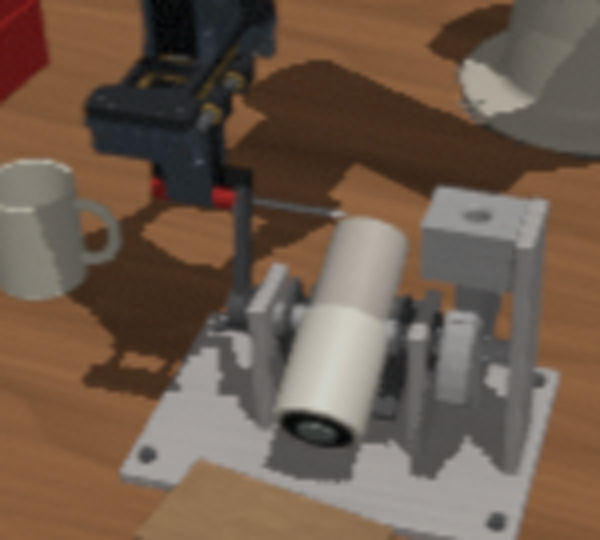

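The lens is at about (317,430) in this crop, and the lever is nearly upright at -10°. The disc rim faces the camera at (457,360), so I'll look for the level slot along the rim and check for pixel bias using the bolts and guide hole.

```bash
python3 - <<'E'
from h import *
obs=[((269.75,183.75),jig(0,.095,.225)),((186.75,243.75),np.array([.6841,-.1539,.012])),((274.25,260.25),np.array([.6526,.1138,.012]))]
D=[np.array(o)-proj("scene",X) for o,X in obs];print("bias",*D);b=np.mean(D,0)
for k,u in((0,(228.3,230.7)),(0,(227.6,230.9)),(1,(228.6,229.3)),(1,(227.6,229.4)),(2,(229.25,237.5)),(2,(228.6,237.3))):
    T=np.arange(-30,60,.25);P=np.array([proj("scene",jig(.0825*np.cos(np.radians(t)),0,.105-.0825*np.sin(np.radians(t))))+b for t in T])
    d=np.hypot(*(P-u).T);i=d.argmin();print(k,u,"cam",T[i],d[i],cam("scene",np.array(u)-b))
for k in(0,1,2):
    g=cv2.cvtColor(cv2.imread(f"pics/scene{k}.png"),6).astype(np.float32)
    A=np.arange(10,92,3);row=[]
    for a in A:
        r=np.radians(a);v=[]
        for y in(.091,.095,.099):
            p=proj("scene",jig(.07*np.sin(r),y,.105+.07*np.cos(r)))+b;v.append(cv2.getRectSubPix(g,(1,1),tuple(map(float,p)))[0,0])
        row.append(int(np.mean(v)))
    print(k,list(zip(A.tolist(),row)))
im=[]
for k in(0,2):
    s=cv2.imread(f"pics/scene{k}.png")[175:240,250:295]
    im.append(cv2.resize(s,None,fx=8,fy=8,interpolation=2))
cv2.imwrite("pics/c4.png",np.hstack(im))
for a in(30,60):
    r=np.radians(a);print(a,[((proj("scene",jig(.07*np.sin(r),y,.105+.07*np.cos(r)))+b-[250,175])*8).round() for y in(.085,.105)])
E
```

```text
bias [0.5358 1.694 ] [0.0549 0.5462] [0.2813 0.2249]
0 (228.3, 230.7) cam 4.75 0.3529652772613846 (np.float64(2.9884542949646944), np.float64(0.08535904588896927))
0 (227.6, 230.9) cam 5.25 1.0641949868658607 (np.float64(-0.03647300459427825), np.float64(0.09130516964588137))
1 (228.6, 229.3) cam 1.0 0.046558109764373384 (np.float64(1.2531381001781907), np.float64(0.08223613539335303))
1 (227.6, 229.4) cam 1.25 0.9724873667517594 (np.float64(-3.303195171415707), np.float64(0.09097952177211713))
2 (229.25, 237.5) cam 29.75 0.9205300545143547 (np.float64(24.49791167935128), np.float64(0.0868400049180592))
2 (228.6, 237.3) cam 27.5 1.413178568095617 (np.float64(19.58764226256401), np.float64(0.08989809367285388))
0 [(10, 93), (13, 89), (16, 83), (19, 109), (22, 152), (25, 158), (28, 159), (31, 159), (34, 156), (37, 154), (40, 154), (43, 151), (46, 146), (49, 145), (52, 143), (55, 137), (58, 136), (61, 134), (64, 103), (67, 82), (70, 79), (73, 78), (76, 78), (79, 76), (82, 74), (85, 75), (88, 78), (91, 79)]
1 [(10, 94), (13, 90), (16, 87), (19, 121), (22, 155), (25, 158), (28, 157), (31, 158), (34, 159), (37, 157), (40, 152), (43, 149), (46, 148), (49, 145), (52, 141), (55, 141), (58, 136), (61, 100), (64, 83), (67, 81), (70, 80), (73, 79), (76, 78), (79, 77), (82, 74), (85, 75), (88, 78), (91, 80)]
2 [(10, 94), (13, 89), (16, 79), (19, 76), (22, 76), (25, 76), (28, 86), (31, 135), (34, 153), (37, 137), (40, 153), (43, 152), (46, 147), (49, 145), (52, 145), (55, 139), (58, 136), (61, 135), (64, 129), (67, 124), (70, 124), (73, 121), (76, 114), (79, 112), (82, 108), (85, 90), (88, 80), (91, 80)]
30 [array([ 99., 255.]), array([156., 265.])]
60 [array([ 80., 358.]), array([137., 368.])]
```

View pics/c4.png

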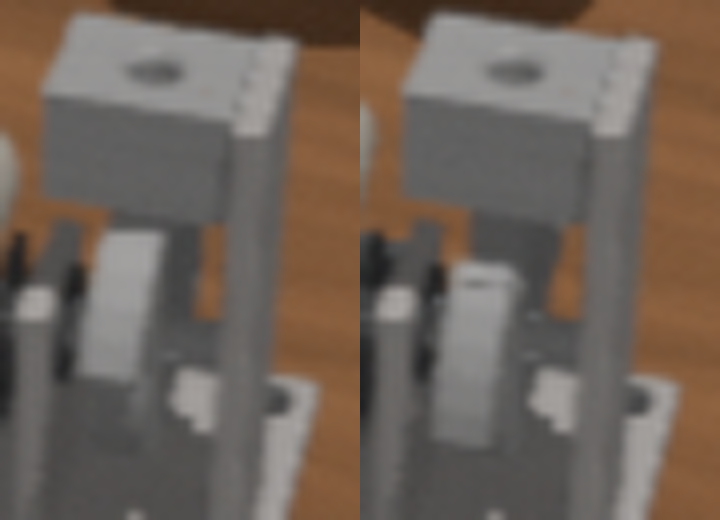

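The lens fit gives the camera about 27–30° nose-down. The rim shows the level slot's bottom and lip at about 30–37°, so I'm near the middle slot. I'll nudge by 1.5°, release and fetch the pin.

```bash
python3 - <<'E'
from h import *
swing(-10,-8.5);st("nudged");print("jig",J.T@(ctrl.current_tool_pos()-C))
ctrl.command_gripper(1.0);p=ctrl.current_tool_pos();ctrl.move_l(np.array(p)+[0,0,.11],vel=.25);st("up")
R=down(6.3);P=np.array([.486,.374,0])
print("ik",ctrl.ik(P+[0,0,.2],R))
ctrl.goto(P+[0,0,.2],R);st("over pin")
print(ctrl.move_l(P+[0,0,.097],vel=.12,contact_N=8));st("at pin")
ctrl.command_gripper(0.0);st("gripped")
print(ctrl.move_l(P+[0,0,.25],vel=.15));print(ctrl.move_l(P+[0,0,.345],vel=.25));st("lifted")
G=jig(0,.095,0)
ctrl.goto(G+[0,0,.345],R);st("over guide")
for n in("scene","top"):cv2.imwrite(f"pics/{n}3.png",ctrl.read_camera(n))
u=proj("scene",G+[0,0,.27]).astype(int);print(u)
s=cv2.imread("pics/scene3.png")[u[1]-50:u[1]+70,u[0]-60:u[0]+50]
cv2.imwrite("pics/c5.png",cv2.resize(s,None,fx=5,fy=5,interpolation=2))
E
```

```text
nudged t 6.27 p [ 0.5848 -0.1504  0.1904] F [-6.8561 -0.8237 11.4744] w 17.4
jig [-0.016  -0.12    0.1904]
up t 8.04 p [ 0.5852 -0.1503  0.3001] F [-0.0219  0.0374 -0.7676] w 91.0
ik [32.0027 28.0781 79.8493 -0.     72.0726 25.7027]
over pin t 10.0 p [0.4867 0.3733 0.2002] F [-0.0441  0.5534 -0.3192] w 91.1
False
at pin t 11.01 p [0.4865 0.3742 0.0977] F [ 0.399  -0.0998  0.7901] w 91.0
gripped t 12.1 p [0.4863 0.374  0.097 ] F [ 2.3792 -0.5075 -1.1712] w 19.3
False
False
lifted t 13.8 p [0.4859 0.3739 0.3445] F [-0.358   0.4181 -2.5815] w 19.8
over guide t 15.03 p [0.5769 0.0662 0.3448] F [ 0.4797  1.5099 -1.5494] w 19.4
[269 168]
```

View pics/c5.png

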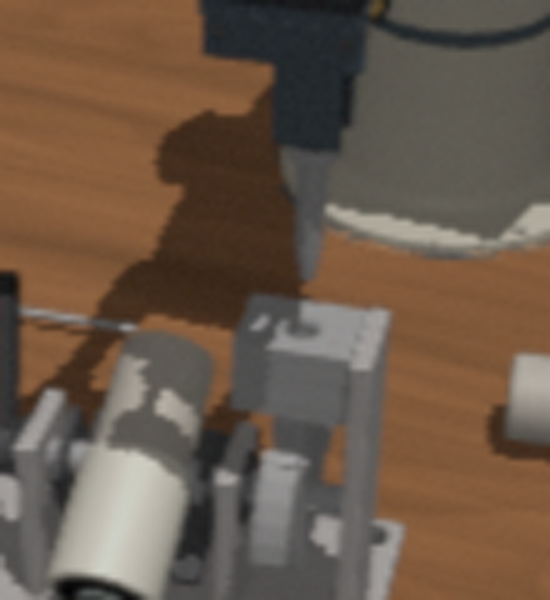

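The pin hangs upright with its tip at crop (307,280), directly above the guide hole at (304,328). I'll insert it with contact sensing.

```bash
python3 - <<'E'
from h import *
G=jig(0,.095,0)+J@np.array([0,-.0008,0])
ctrl.move_l(G+[0,0,.318],vel=.1);st("pre")
f0=np.array(ctrl.current_contact_force());t0=np.array(ctrl.current_wrist_torque())
hit=ctrl.move_l(G+[0,0,.240],vel=.04,contact_N=7);st(hit)
print("dF jig",J.T@(np.array(ctrl.current_contact_force())-f0),"dT",np.array(ctrl.current_wrist_torque())-t0)
print("tip z",ctrl.current_tool_pos()[2]-.087)
E
```

```text
pre t 15.54 p [0.5771 0.0647 0.318 ] F [-0.7145 -0.7994 -1.0655] w 19.7
True t 16.84 p [0.5771 0.0642 0.2613] F [ 4.007   0.0264 -6.1456] w 19.4
dF jig [ 4.7836  0.3026 -5.0801] dT [-0.0501 -0.7417  0.0333]
tip z 0.17431410597301353
```

```bash
python3 - <<'E'
from h import *
ctrl.sleep(.3);st("settled");print("jig F",J.T@np.array(ctrl.current_contact_force()))
p=np.array(ctrl.current_tool_pos())
for dz in(.002,.004,.007):
    h=ctrl.move_l(p-[0,0,dz],vel=.02,contact_N=15);ctrl.sleep(.15);st((dz,h));print("jig F",J.T@np.array(ctrl.current_contact_force()))
    if h:break
E
```

```text
settled t 17.14 p [0.577  0.0642 0.2614] F [ 4.6976  0.1531 -9.1562] w 19.0
jig F [ 4.6861 -0.3634 -9.1562]
(0.002, False) t 17.56 p [0.5771 0.0642 0.2595] F [ 4.0878 -0.7383 -0.3546] w 19.4
jig F [ 3.9821 -1.1824 -0.3546]
(0.004, False) t 17.96 p [0.5772 0.0642 0.2576] F [ 2.9387 -1.5606  3.8737] w 19.1
jig F [ 2.7497 -1.8737  3.8737]
(0.007, False) t 18.41 p [0.5771 0.0642 0.2545] F [ 4.0365 -1.9332  2.7619] w 19.3
jig F [ 3.8    -2.3644  2.7619]
```

```bash
python3 - <<'E'
from h import *
p=np.array(ctrl.current_tool_pos())+J@np.array([.0004,-.0004,0])
for z in(.251,.247,.243,.240,.238,.236):
    p[2]=z;h=ctrl.move_l(p,vel=.025,contact_N=22);ctrl.sleep(.12);st((z,h))
    if h:break
for n in("scene","top"):cv2.imwrite(f"pics/{n}4.png",ctrl.read_camera(n))
G=jig(0,.095,0);u=proj("scene",G+[0,0,.24]).astype(int)
s=cv2.imread("pics/scene4.png")[u[1]-40:u[1]+60,u[0]-60:u[0]+40]
cv2.imwrite("pics/c6.png",cv2.resize(s,None,fx=6,fy=6,interpolation=2))
E
```

```text
(0.251, False) t 18.82 p [0.5773 0.0639 0.2508] F [ 2.2167 -0.7243 -0.107 ] w 19.1
(0.247, False) t 19.24 p [0.5773 0.0639 0.2468] F [ 1.2511 -0.487  -3.2708] w 19.5
(0.243, False) t 19.67 p [0.5774 0.0638 0.2427] F [ 0.523  -0.3673 -3.179 ] w 19.1
(0.24, False) t 20.05 p [0.5774 0.0638 0.2397] F [ 0.5032 -0.3283 -3.3815] w 19.4
(0.238, False) t 20.42 p [0.5775 0.0638 0.2379] F [-0.7171  0.2594 -1.1123] w 19.7
(0.236, False) t 20.78 p [0.5777 0.0638 0.2368] F [-5.5356 -0.5934 12.1597] w 19.1
```

View pics/c6.png

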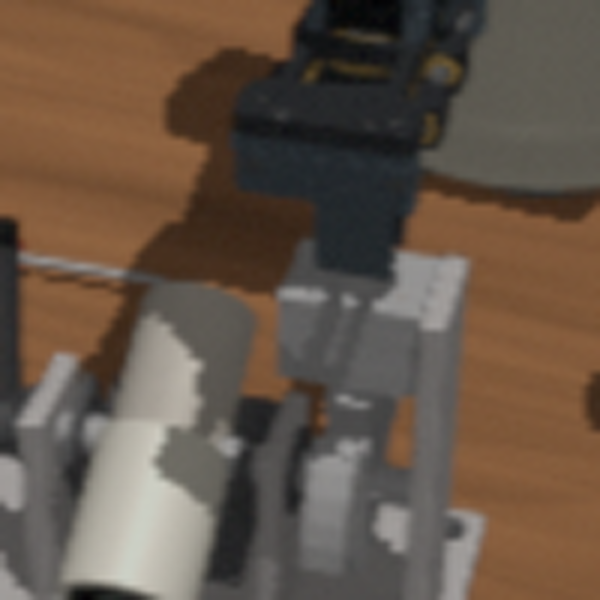

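Contact came at TCP z 0.2368, against 0.237 expected for seated. I'll release, press the top with shut fingers to confirm the height, then retreat and look.

```bash
python3 - <<'E'
from h import *
ctrl.command_gripper(1.0);p=np.array(ctrl.current_tool_pos());ctrl.move_l(p+[0,0,.075],vel=.15)
ctrl.command_gripper(0.0)
p=np.array(ctrl.current_tool_pos());p[2]=.262
f=ctrl.move_l(p,vel=.04,contact_N=25);st(("push",f))
ctrl.move_l(p+[0,0,.12],vel=.2);ctrl.goto([.45,-.35,.35],down(6.3));st("away")
for n in("scene","top"):cv2.imwrite(f"pics/{n}5.png",ctrl.read_camera(n))
G=jig(0,.095,0);t=cv2.imread("pics/top5.png");s=cv2.imread("pics/scene5.png")
u=proj("scene",G+[0,0,.24]).astype(int)
a=cv2.resize(s[u[1]-30:u[1]+80,u[0]-70:u[0]+30],None,fx=4,fy=4,interpolation=2);b=cv2.resize(t[140:250,100:200+40],None,fx=2.8,fy=2.8,interpolation=2)
A=np.zeros((440,800,3),np.uint8);A[:a.shape[0],:a.shape[1]]=a;A[:b.shape[0],405:405+b.shape[1]]=b[:, :395];cv2.imwrite("pics/c7.png",A)
print(u)
E
```

```text
('push', True) t 24.99 p [0.5776 0.0638 0.2712] F [-1.605  -0.3134 12.1832] w 0.5
away t 27.3 p [ 0.4506 -0.3493  0.35  ] F [ 0.5085 -0.43    1.5901] w 0.2
[269 177]
```

View pics/c7.png

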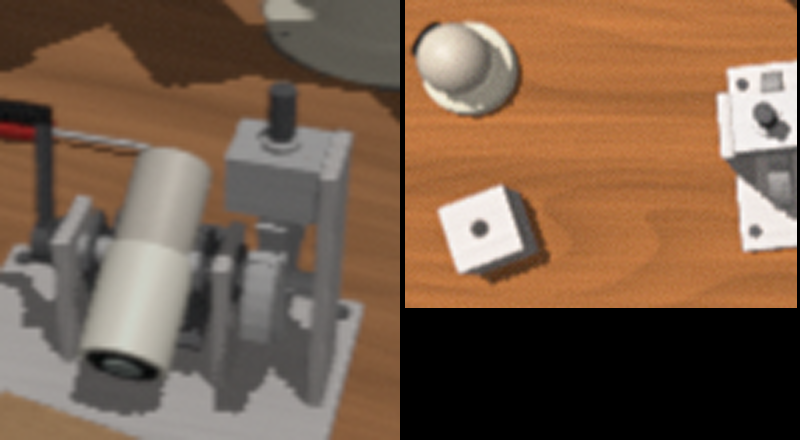

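The pin stands in the guide with its collar on the top face (crop (283,145)). The stand is empty, and the pin top touched at z 0.2712 against 0.271 nominal, so it is home.

```bash
python3 -c "
from h import *
a,b=(cv2.imread(f'pics/top{k}.png').astype(int) for k in(0,5))
d=np.abs(a-b).max(2)>60
for n,(x,y,r) in dict(mug=(384,222,20),dome=(395,168,20),turret=(122,165,20),spare=(177,279,25),carton=(259,122,25)).items():print(n,d[y-r:y+r,x-r:x+r].sum())
ctrl.sign_off()"
```

```text
mug 18
dome 8
turret 0
spare 39
carton 0
the job is handed in; nothing more can be done
```

The camera is locked at the middle slot, about 30° nose-down, with the taper pin fully home. I handed the job in at about 27 s on the robot clock.

**What I did:** I pinched the lever bar and swung it about 26°. Then I released it, took the pin from its block and put it down through the guide into the slot. Finally I pressed the pin's top with the fingers shut and moved the arm clear.

**Pin seating:** The collar met the guide with the tool at z = 0.2368 m, against about 0.237 expected. The press on the pin's top met it at z = 0.2712 m, against 0.271 for fully home. The last picture shows the collar on the guide and the parking block empty.

**Tilt angle:** The lens position in the scene camera disagreed with itself. Different ways of working it out gave from 20° to 30° before the last 1.5° nudge. The pin dropping fully home settles it, because the other slots are 30° away.

**Other things on the bench:** Comparing the top view before and after showed no change at the turret camera and carton. There were small differences at the mug (18 pixels), dome camera (8) and spare camera (39). I took these to be shadow and arm changes, since the robot went near none of them, but I did not look at them closer. I did not compare the screwdriver.

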